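# Read two solar panels with the infrared thermometer

### The job

Lift the infrared thermometer out of its stand, point its nose squarely at the middle of the white ring on the sloping black panel from about 5 cm away and hold it still there for two seconds, then do the same at the copper panel. Then put the thermometer back in its stand as it was, upright with its collar resting on the fork, and let go. Do not touch the panels or their stands, and leave the bottle, the tin and the orange box where they are.

Things in the scene. Friction and masses are not known exactly. Their poses are not given: they have to be found in the camera images.
- thermometer: Infrared thermometer, loose wand, 165 mm, 0.18 kg, nose down in its stand. Origin: nose tip (red lens). z: from nose up along the wand; it looks along -z and needs no trigger. From the tip: black round barrel 30 mm across to 65 mm, blue round collar 60 mm across from 65 to 73 mm, white square handle 34 x 34 mm (sides along x, y) from 73 to 165 mm; grip it near 130 mm.
- dock: Fixed grey fork stand of the thermometer. Foot 110 x 110 x 10 mm; two 16 mm walls, x -30 to 36 mm, tops 85 mm above the bench, 42 mm gap between them, back wall's inner face at x = 24 mm; open at the top and front (-x, blue tab). The barrel hangs in the gap, the collar rests on the wall tops, nose tip then 20 mm above the bench. Origin: centre of foot's underside, z up.
- dock_seat (a point): point on the axis of the docked thermometer at the height of the wall tops, 85 mm above the bench, over the stand's origin; the underside of the collar sits here.
- black_stand: Fixed wooden stand (foot 100 x 110 x 12 mm) of the matt black panel. Origin: centre of the foot's underside; z up; its -x side is the front, with the low edge of the panel.
- black_mark (a point): Centre of the white ring (40 mm across, dot in the middle) on the matt black panel, a plate 110 (up the slope) x 100 x 8 mm, sloping 25 degrees from level, facing up and to the stand's -x. It is 48 mm above the bench, 3 mm in front of the stand's origin. z: outward normal of the panel, 25 degrees from vertical; x: up the slope; y: level.
- copper_stand: Fixed wooden stand (foot 100 x 110 x 12 mm) of the copper-coloured panel. Origin: centre of the foot's underside; z up; its -x side is the front, with the low edge of the panel.
- copper_mark (a point): Centre of the white ring (40 mm across, dot in the middle) on the copper-coloured panel, a plate 110 (up the slope) x 100 x 8 mm, sloping 35 degrees from level, facing up and to the stand's -x. It is 56 mm above the bench, 5 mm in front of the stand's origin. z: outward normal of the panel, 35 degrees from vertical; x: up the slope; y: level.
- bottle: white bottle with green label, 66 mm across, 170 mm tall, loose; origin: centre of its underside. Bystander.
- tin: open metal tin, 72 mm across, 55 mm tall, loose; origin: centre of its underside. Bystander.
- bitbox: closed orange bit box, 75 x 120 x 36 mm, loose; origin: centre of its underside. Bystander.
Things that resemble listed ones, but are neither listed nor needed, are in the scene too. What is shaped like the copper_stand but pink, purple or turquoise is not meant.

How it is judged:
By the outcome, as a careful person would: the job done as asked, in the order asked, and still so for the second after the job is handed in, with the robot touching nothing.
It also fails if it takes over 61 s, if anything falls off the work surface, if the arm or the gripper's body presses on something with over 40 N, if the wrist force passes 120 N, or if a joint passes its speed limit or range.

### The arm

A 6-joint arm with a two-finger parallel gripper is mounted at the origin on the work surface. World frame = base frame: x ahead of the robot, y to its left, z up, the work surface at z = 0. Lengths are in m, angles in rad, forces in N, time in s.
With the tool pointing down it reaches from about 0.4 to 0.825 m from the base axis. Payload 7 kg.
Tool frame: the origin (TCP) lies between the finger pads; the fingertips stand 25 mm ahead of it and the grasp point (between the pads) lies 6 mm ahead of it (arm.tip_extent is the z of the fingertips in the tool frame, in m); z points along the fingers, x is the direction in which the jaws open and shut, and the axes are right-handed (so a half turn about z gives the same grasp; the last joint's range is limited). The gripper opens to 88 mm and grips with 3 to 60 N. Pads are 19 mm wide; open, the fingers measure 130 mm over their backs; the gripper's body (78 mm by 193 mm) begins 47 mm behind the grasp point.
Start: joints at [-0.94, 0.359, 0.012, 0, -1.224, -0.288], TCP at [0.227, -0.636, 0.252] pointing down, gripper open.
Joint ranges: [-3.07, 3.07], [-1.43, 2.12], [-1.02, 1.25], [-3.03, 1.67], [-3.05, -0], [-3.03, 3.03]. Speed limits (rad/s): [2.39, 2.39, 3.01, 3.14, 3.14, 3.14].

### API

Orientations are given as [roll, pitch, yaw] about the fixed x, y, z axes, in that order (R = Rz(yaw) Ry(pitch) Rx(roll)).
In Python, from station import monitor, grab_frame, job_done, arm gives the robot as it stands.
- The arm moves only by the shell command python3 -m jog 'ROWS' [FORCE]. ROWS is JSON, a list that holds one entry, the list of rows, each a list of 7 numbers: the shift along the world's x, y, z in m, then the turn, a rotation vector about the world's x, y, z in rad, then the opening, from 0 (shut) to 1 (fully open). In form: [[[dx, dy, dz, ax, ay, az, claw], ...]]. A call has 1 to 20 rows; each row shifts and turns the commanded pose from where the row before left it; what a row does not reach is not made up. A row lasts 1/8 s, in which the tool goes at most 62.5 mm and 10.7 degrees, less where a joint would pass 70% of its speed; a pose out of reach is approached as far as the arm can. A call is refused whole if a number of a shift passes 0.0625 or a number of a turn 0.188, either way. A call with a gripper value outside its range is refused whole. The fingers move at their own pace and stop on an object; FORCE is the grip in N (left out, the last holds). Time passes only in rows, so rows that do not move let the fingers close. It gives the time, the measured TCP pose, the force and the opening at its end, in the units of the state.
- monitor.get_state(): the state, without advancing time (a new reading comes with each control period).
- grab_frame(name): name is "side" or "top"; returns a dict with "pixels" (384x512x3 uint8, red, green, blue), "K" (3x3 intrinsics, pixels), "view" (4x4, takes a point from world to camera coordinates). Camera axes: x right, y down, z forward; pixel columns grow to the right and rows downward; lengths in m; the calibration is good to about 2 mm. A picture is of the moment at which its call begins. There is no depth.
- job_done(): hands the job in, once; it reports no verdict.
The state is a dict: "t": time; "q": joint angles; "qd": joint speeds; "joint_efforts": joint torques, N m; "eef_pos": TCP position; "ee_rot": TCP orientation; "force": force on the tool from outside, world axes, zero at the start; "moment": the same for the moment, N m; "width": finger opening in m.
Only numpy, scipy, OpenCV 4.12 (cv2) and the standard library are available. Lean on these libraries where they do the work, as an engineer would, in place of code of your own. Each camera call takes 0.05 s, during which the arm holds its last target.

## Working session

There is one attempt and no reset: what is moved stays moved. The work goes in short steps, Python scripts to look and compute and a shell command to move; the robot and the scene stay as the last step left them, time stands still between calls to the robot, and variables do not carry over. Pictures are saved under pics/ and viewed, and the job is handed in when it is done.

```bash
ls; mkdir -p pics; python3 - <<'E'
from station import monitor, grab_frame, arm
import cv2,numpy as np
print(monitor.get_state()); print(arm, [a for a in dir(arm) if a[0]!='_'])
for n in("side","top"):
    f=grab_frame(n); cv2.imwrite(f"pics/{n}0.png",cv2.cvtColor(f["pixels"],cv2.COLOR_RGB2BGR)); print(f["K"],f["view"])
    np.savez(f"pics/{n}0.npz",**f)
E
```

```text
pics
{'t': 0.0, 'q': array([-9.39873008e-01,  3.59399552e-01,  1.10404935e-02, -3.41216263e-04,
       -1.22409857e+00, -2.88049607e-01]), 'qd': array([-1.33569469e-04,  4.39448928e-05, -4.50027070e-04,  1.17024382e-03,
       -1.63803464e-04, -1.27796150e-03]), 'joint_efforts': array([ 1.08488846e-04, -5.82706475e+01,  2.93060589e+01,  6.99741259e+00,
        6.76023628e-03, -2.32443081e-04]), 'eef_pos': array([ 0.22671891, -0.63530156,  0.25060808]), 'ee_rot': array([-3.14142821e+00, -1.68398911e-03,  1.91355369e+00]), 'force': array([0.48688249, 0.44591378, 0.46528133]), 'moment': array([-0.04085979,  0.00434511, -0.00416918]), 'width': 0.087558958482363}
<Robot object at 0x7fc00b1fba10> ['Unreachable', 'tip_extent']
[[435.20503506   0.         259.8480168 ]
 [  0.         435.20503506 186.33688919]
 [  0.           0.           1.        ]] [[-0.91605358 -0.40038153  0.02324801  0.51908801]
 [-0.23431876  0.48726427 -0.8412302   0.08426236]
 [ 0.32548511 -0.77605938 -0.54017708  1.41541283]
 [ 0.          0.          0.          1.        ]]
[[469.61936601   0.         252.72037591]
 [  0.         469.61936601 192.49240482]
 [  0.           0.           1.        ]] [[-0.01884076 -0.99981925 -0.00254659  0.19040292]
 [-0.99816548  0.01895605 -0.05750074  0.47282756]
 [ 0.05753862  0.00145856 -0.99834222  1.38904222]
 [ 0.          0.          0.          1.        ]]
```

View pics/side0.png

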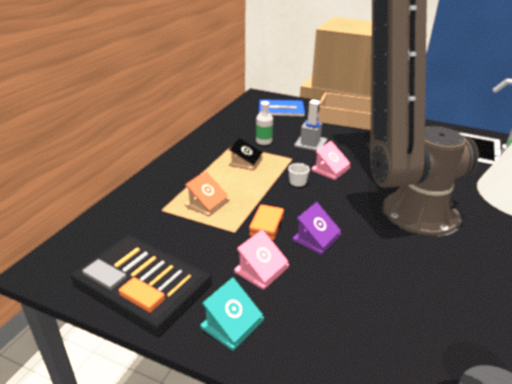

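View pics/top0.png

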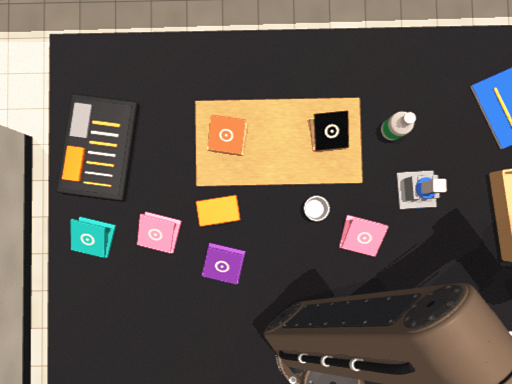

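The top view shows the copper ring near (226,135), the black ring near (332,131), the thermometer and stand near (425,187), the tin (316,208), the bottle (397,126) and the orange box (218,210). I'll zoom in for precise features.

```bash
python3 - <<'E'
import cv2,numpy as np
t=cv2.imread("pics/top0.png");s=cv2.imread("pics/side0.png")
def c(im,x,y,w,h,k): return cv2.resize(im[y:y+h,x:x+w],None,fx=k,fy=k,interpolation=cv2.INTER_CUBIC)
a=np.hstack([c(t,200,105,60,60,6),c(t,305,100,60,60,6)]);b=c(t,390,160,60,60,6)
cv2.imwrite("pics/zt.png",a)
cv2.imwrite("pics/zd.png",np.hstack([b,c(s,285,92,60,60,6)]))
cv2.imwrite("pics/zs.png",np.hstack([c(s,180,165,60,60,6),c(s,220,130,60,60,6)]))
E
```

```text
(no output)
```

View pics/zt.png

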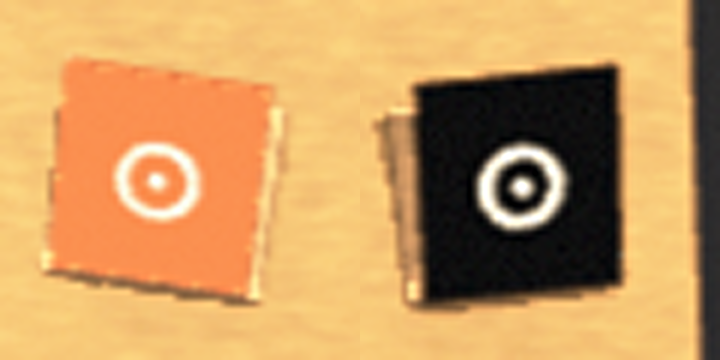

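View pics/zd.png

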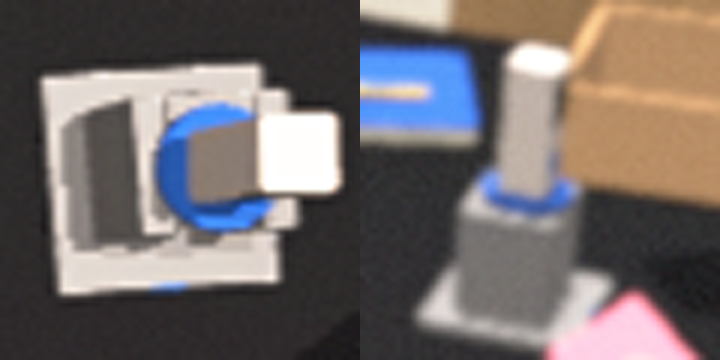

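View pics/zs.png

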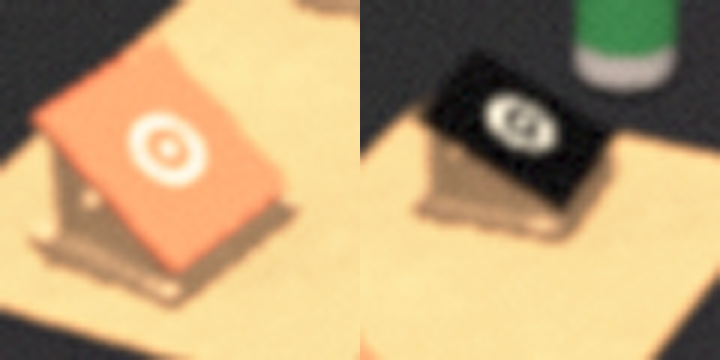

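```bash
cat > h.py <<'E'
import cv2,numpy as np
V={n:np.load(f"pics/{n}0.npz") for n in("side","top")}
def ray(n,uv,f=None):
    f=f or V[n]; R=f["view"][:3,:3];t=f["view"][:3,3]
    d=R.T@np.linalg.solve(f["K"],[uv[0],uv[1],1.]); return -R.T@t,d/np.linalg.norm(d)
def plane(n,uv,z,f=None):
    o,d=ray(n,uv,f); return o+d*(z-o[2])/d[2]
def tri(a,b,fa=None,fb=None):
    o1,d1=ray("top",a,fa);o2,d2=ray("side",b,fb)
    s=np.linalg.lstsq(np.c_[d1,-d2],o2-o1,rcond=None)[0]
    p,q=o1+s[0]*d1,o2+s[1]*d2
    return (p+q)/2,np.linalg.norm(p-q)
def proj(n,P,f=None):
    f=f or V[n]; c=f["K"]@(f["view"][:3,:3]@P+f["view"][:3,3]); return c[:2]/c[2]
E
python3 - <<'E'
from h import *
print("cams",[ray(n,(0,0))[0].round(3) for n in V])
box={"copper":{"top":(200,105,60,60),"side":(180,165,60,60)},"black":{"top":(305,100,60,60),"side":(220,130,60,60)}}
for k in box:
    C={};Q={}
    for n in("top","side"):
        x,y,w,h=box[k][n]; im=V[n]["pixels"][y:y+h,x:x+w]; S=4
        im=cv2.resize(im,None,fx=S,fy=S,interpolation=cv2.INTER_CUBIC)
        hsv=cv2.cvtColor(im,cv2.COLOR_RGB2HSV)
        if k=="copper": m=(hsv[...,0]<13)&(hsv[...,1]>110)&(hsv[...,2]>170)
        else: m=hsv[...,2]<45
        m=m.astype(np.uint8)*255
        cs,_=cv2.findContours(m,cv2.RETR_CCOMP,cv2.CHAIN_APPROX_NONE)
        cs=[c for c in cs if cv2.contourArea(c)>50]
        # panel: contour containing the ring; choose largest whose hull excludes border
        ok=[c for c in cs if c.min()>3 and c.max()<S*60-4]
        p=max(ok,key=cv2.contourArea); hull=cv2.convexHull(p)
        q=cv2.approxPolyN(hull,4)[0] if hasattr(cv2,"approxPolyN") else None
        Q[n]=(np.array(q,float)+.5)/S-.5+[x,y]
        mk=np.zeros(m.shape,np.uint8);cv2.fillConvexPoly(mk,hull,255);mk=cv2.erode(mk,np.ones((15,15)))
        wm=((hsv[...,1]<(90 if k=="copper" else 256))&(hsv[...,2]>(150))&(mk>0)).astype(np.uint8)*255
        ws,_=cv2.findContours(wm,cv2.RETR_EXTERNAL,cv2.CHAIN_APPROX_NONE); w_=max(ws,key=cv2.contourArea)
        e=cv2.fitEllipse(w_); C[n]=(np.array(e[0])+.5)/S-.5+[x,y]
        print(k,n,"ring",C[n].round(2),np.round(e[1],1)/S,"quad",Q[n].round(1).tolist())
    print(k,"mark",*tri(C["top"],C["side"]), plane("top",C["top"],.056 if k=="copper" else .048),plane("side",C["side"],.056 if k=="copper" else .048))
E
```

```text
cams [array([0.035, 1.265, 0.823]), array([0.396, 0.179, 1.414])]
copper top ring [225.83 134.7 ] [12.35 13.95] quad [[244.9, 118.9], [240.9, 154.4], [207.1, 149.4], [210.1, 113.9]]
copper side ring [207.44 189.39] [10.7   13.825] quad [[228.1, 197.1], [207.9, 212.1], [183.9, 184.4], [203.4, 170.4]]
copper mark [0.64197657 0.25566988 0.05823046] 0.004165372178619558 [0.64432784 0.25664535 0.056     ] [0.64156107 0.25241394 0.056     ]
black top ring [331.4  130.69] [13.45  14.525] quad [[347.6, 146.6], [315.6, 149.6], [314.1, 114.4], [346.9, 110.9]]
black side ring [246.11 150.17] [ 6.45  11.975] quad [[262.6, 151.1], [252.9, 163.9], [228.4, 147.9], [239.1, 134.6]]
black mark [ 0.6495119  -0.05306097  0.05085867] 0.00342172802748272 [ 0.6516648  -0.05295532  0.048     ] [ 0.65004846 -0.05823958  0.048     ]
```

```bash
python3 - <<'E'
from h import *
def yaw(n,q,zf,zb):
    fl,fr,bl,br=[plane(n,a,z) for a,z in zip(q,(zf,zf,zb,zb))]
    # stand x: from front to back ; y: left
    e=(fl-fr)+(bl-br); y1=np.degrees(np.arctan2(-e[0],e[1])); 
    g=(bl-fl)+(br-fr); y2=np.degrees(np.arctan2(g[1],g[0]))
    print(n,"yaw from level edges",y1.round(2),"from slopes",y2.round(2),"len",np.linalg.norm(e)/2,np.linalg.norm(fl-bl),"centre",(fl+fr+bl+br)/4)
# top: front=bottom; left=+y = image left
yaw("top",[(207.1,149.4),(240.9,154.4),(210.1,113.9),(244.9,118.9)],.0245,.0875)
yaw("side",[(183.9,184.4),(207.9,212.1),(203.4,170.4),(228.1,197.1)][0:0] or [(207.9,212.1),(228.1,197.1),(183.9,184.4),(203.4,170.4)],.0245,.0875)
yaw("top",[(315.6,149.6),(347.6,146.6),(314.1,114.4),(346.9,110.9)],.0248,.0712)
yaw("side",[(252.9,163.9),(262.6,151.1),(228.4,147.9),(239.1,134.6)],.0248,.0712)
# handle top white & dock foot, blue collar
for n,(x,y,w,h) in {"top":(390,160,60,60),"side":(285,92,60,60)}.items():
    S=4;im=cv2.resize(V[n]["pixels"][y:y+h,x:x+w],None,fx=S,fy=S,interpolation=cv2.INTER_CUBIC)
    if n=="top": hi=im.min(-1)>243
    else: hi=im.min(-1)>215
    for name,m in(("white",hi),("blue",(im[...,2].astype(int)-im[...,0]>60)),("foot",im.min(-1)>140)):
        cs,_=cv2.findContours(m.astype(np.uint8),cv2.RETR_EXTERNAL,cv2.CHAIN_APPROX_NONE)
        for c in cs:
            if cv2.contourArea(c)<150: continue
            o=lambda p:((np.array(p,float)+.5)/S-.5+[x,y]).round(2).tolist()
            r=cv2.minAreaRect(c);M=cv2.moments(c)
            print(n,name,"area",cv2.contourArea(c)/16,"cen",o((M['m10']/M['m00'],M['m01']/M['m00'])),"bb",np.array(cv2.boundingRect(c))/4+[x,y,0,0],"box",o(cv2.boxPoints(r)))
E
```

```text
top yaw from level edges -9.47 from slopes -9.45 len 0.10122299356845631 0.11300800977209827 centre [0.64485292 0.25699943 0.056     ]
side yaw from level edges -8.56 from slopes -12.66 len 0.10202991569131634 0.1159534256427258 centre [0.64175772 0.26122142 0.056     ]
top yaw from level edges 4.67 from slopes 4.8 len 0.0956239823159489 0.10666288106082356 centre [ 0.65185299 -0.05197344  0.048     ]
side yaw from level edges 5.25 from slopes 0.2 len 0.11324971291274857 0.10830089884836831 centre [ 0.65429553 -0.06506793  0.048     ]
top white area 131.75 cen [439.26, 184.98] bb [433.75 179.25  12.    12.25] box [[433.38, 178.88], [445.12, 178.88], [445.12, 190.88], [433.38, 190.88]]
top blue area 151.03125 cen [423.38, 188.31] bb [416.25 177.    19.25  21.75] box [[413.69, 179.23], [430.92, 175.43], [435.58, 196.59], [418.36, 200.38]]
top foot area 1125.5 cen [417.36, 188.78] bb [397.   170.75  49.75  38.25] box [[396.49, 172.03], [445.15, 168.89], [447.52, 205.59], [398.86, 208.73]]
side white area 30.71875 cen [314.39, 101.68] bb [310.25  99.75   9.25   4.75] box [[309.59, 102.96
[... 570 characters left out ...]
.75  15.75   7.75] box [[301.12, 126.86], [303.43, 121.72], [317.8, 128.18], [315.49, 133.32]]
side foot area 27.59375 cen [294.07, 113.68] bb [285.  113.   19.    2.5] box [[284.55, 114.15], [284.65, 112.16], [303.43, 113.1], [303.33, 115.09]]
side foot area 35.625 cen [290.54, 106.66] bb [285.   105.25  12.25   3.75] box [[284.53, 108.22], [284.63, 104.85], [296.68, 105.17], [296.59, 108.55]]
side foot area 213.9375 cen [313.28, 110.64] bb [307.5   94.5   17.75  30.25] box [[303.09, 121.68], [312.23, 90.56], [324.67, 94.21], [315.54, 125.33]]
side foot area 49.84375 cen [292.94, 93.36] bb [285.    92.    15.25   4.75] box [[284.62, 91.62], [299.62, 91.62], [299.62, 96.12], [284.62, 96.12]]
```

```bash
python3 - <<'E'
from h import *
print("top of handle",*tri((439.26,184.98),(314.4,101.7)),plane("top",(439.26,184.98),.185),plane("side",(314.4,101.7),.185))
q=[(396.7,173),(433.7,170.8),(436.7,207),(400,209.2)]
P=np.array([plane("top",np.array(p),.010) for p in q]);print(P.round(4).tolist(),P.mean(0))
d=(P[0]-P[3])+(P[1]-P[2]);print("yaw",np.degrees(np.arctan2(d[1],d[0])), np.linalg.norm(d)/2)
d=(P[0]-P[1])+(P[3]-P[2]);print("yaw",np.degrees(np.arctan2(-d[0],d[1])),np.linalg.norm(d)/2)
print("collar",plane("top",(427,188),.093),plane("side",(312.3,124.3),.093))
print("tab",plane("top",(418.5,207.7),.01))
h=[(433,179.2),(445,178.7),(446.5,191.7),(433.7,192)]
H=np.array([plane("top",np.array(p),.185) for p in h]);d=(H[0]-H[3])+(H[1]-H[2]);print("handle yaw",np.degrees(np.arctan2(d[1],d[0])),np.linalg.norm(d)/2,H.mean(0))
# bottle etc
print("bottle top",plane("top",(409,118),.17),"tin",plane("top",(316,208),.055),"box",plane("top",(218,210),.036))
for P in ([.487,-.29,.185],[.487,-.29,.093]): print(proj("top",np.array(P)),proj("side",np.array(P)))
E
```

```text
top of handle [ 0.47486029 -0.30918482  0.18426613] 0.00442219957002617 [ 0.47691979 -0.30821581  0.185     ] [ 0.47231809 -0.30828444  0.185     ]
[[0.5269, -0.2516, 0.01], [0.5314, -0.3627, 0.01], [0.4227, -0.3672, 0.01], [0.4182, -0.2575, 0.01]] [ 0.47483434 -0.30975659  0.01      ]
yaw 2.7363618294292946 0.10882939428649341
yaw 2.3334548790347633 0.110551741218387
collar [ 0.47513481 -0.30984887  0.093     ] [ 0.46930404 -0.29852466  0.093     ]
tab [ 0.42166707 -0.31284675  0.01      ]
handle yaw 2.474493333044514 0.03397327140812533 [ 0.47581546 -0.30892853  0.185     ]
bottle top [ 0.65907002 -0.24075955  0.17      ] tin [ 0.4255663  -0.00082457  0.055     ] box [0.42555353 0.28422472 0.036     ]
[432.15312729 181.27979213] [309.38196256 102.63208609]
[419.78684323 183.93440978] [307.44201279 124.2714463 ]
```

The panels face the robot (black yaw ≈ +4.7°, copper ≈ −9.5°). The dock is at (0.475, −0.309) with yaw ≈ 2.5°, and the handle top measured from two views is 0.184 m. I'll move above the handle first.

```bash
python3 -m jog '[[[0.025,0.033,0,0,0,-0.03,1],[0.025,0.033,0,0,0,-0.03,1],[0.025,0.033,0,0,0,-0.03,1],[0.025,0.033,0,0,0,-0.03,1],[0.025,0.033,0,0,0,-0.03,1],[0.025,0.033,0,0,0,-0.03,1],[0.025,0.033,0,0,0,-0.03,1],[0.025,0.033,0,0,0,-0.03,1],[0.025,0.033,0,0,0,-0.03,1],[0.023,0.030,0,0,0,-0.03,1],[0,0,0,0,0,0,1],[0,0,0,0,0,0,1]]]' 20
python3 - <<'E'
from station import monitor, grab_frame
import cv2,numpy as np
print(monitor.get_state())
o=[]
for n in("side","top"):
    f=grab_frame(n); np.savez(f"pics/{n}1.npz",**f); o.append(f["pixels"][...,::-1])
cv2.imwrite("pics/b1.png",np.vstack([cv2.resize(o[0][60:200,200:420],None,fx=2,fy=2),cv2.resize(o[1][100:240,300:512],(440,280))]))
E
```

```text
t: 1.6
eef_pos: [0.4746, -0.3086, 0.2513]
ee_rot: [-3.141, -0.0, 1.614]
force: [-0.4, -1.2, -0.5]
width: 0.0877
{'t': 1.6, 'q': array([-2.30944062e-01,  1.81137056e-01, -2.32234473e-01, -2.69800232e-05,
       -1.15812923e+00, -1.29618893e+00]), 'qd': array([-0.01820018, -0.00197394,  0.00138072,  0.00115922, -0.00163305,
        0.00153263]), 'joint_efforts': array([  0.7707887 , -43.22668433,  28.57140362,   6.77157864,
        -0.04705078,  -0.04400631]), 'eef_pos': array([ 0.47463552, -0.30862758,  0.25128414]), 'ee_rot': array([-3.14092132e+00, -2.14801948e-04,  1.61444876e+00]), 'force': array([-0.37247949, -1.16750425, -0.46117265]), 'moment': array([-0.02757415,  0.06573334,  0.05949181]), 'width': 0.0876649411494846}
```

View pics/b1.png

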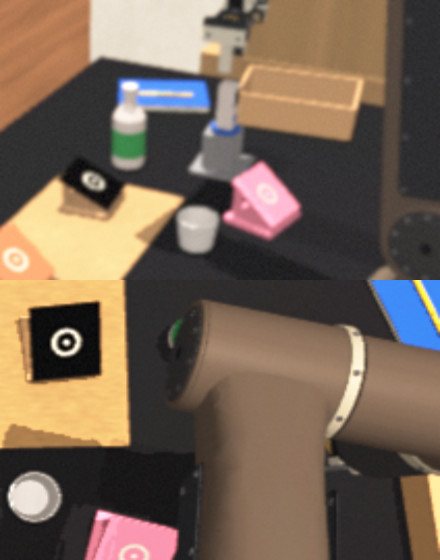

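The jaws sit well over the handle. I'll turn the jaws a quarter turn so the last joint stays mid-range later, then go down and close.

```bash
python3 -m jog '[[[0,0,0,0,0,0.1745,1],[0,0,0,0,0,0.1745,1],[0,0,0,0,0,0.1745,1],[0,0,0,0,0,0.1745,1],[0,0,0,0,0,0.1745,1],[0,0,0,0,0,0.1745,1],[0,0,0,0,0,0.1745,1],[0,0,0,0,0,0.1745,1],[0,0,0,0,0,0.1745,1],[0,0,0,0,0,0,1],[0,0,0,0,0,0,1]]]' 20
python3 - <<'E'
from station import monitor
s=monitor.get_state();print(s['q'].round(3),s['eef_pos'],s['ee_rot'])
E
```

```text
t: 3.08
eef_pos: [0.4745, -0.3092, 0.2515]
ee_rot: [3.142, -0.0, -3.104]
force: [-0.1, 0.2, 0.6]
width: 0.0877
[-0.232  0.181 -0.232  0.    -1.158  0.27 ] [ 0.47449105 -0.30915495  0.2515418 ] [ 3.14156418e+00 -1.08557686e-04 -3.10373221e+00]
```

```bash
python3 -m jog '[[[0,0,-0.012,0,0,0,1],[0,0,-0.015,0,0,0,1],[0,0,-0.015,0,0,0,1],[0,0,-0.015,0,0,0,1],[0,0,-0.015,0,0,0,1],[0,0,-0.015,0,0,0,1],[0,0,-0.0085,0,0,0,1],[0,0,0,0,0,0,1],[0,0,0,0,0,0,0.55],[0,0,0,0,0,0,0.45],[0,0,0,0,0,0,0.4],[0,0,0,0,0,0,0],[0,0,0,0,0,0,0],[0,0,0,0,0,0,0],[0,0,0,0,0,0,0]]]' 25
python3 - <<'E'
from station import monitor, grab_frame
import cv2,numpy as np
s=monitor.get_state();print(s['eef_pos'],s['ee_rot'],s['width'],s['moment'])
f=grab_frame("side");cv2.imwrite("pics/s2.png",cv2.resize(f["pixels"][60:180,240:400,::-1],None,fx=4,fy=4))
E
```

```text
t: 4.95
eef_pos: [0.4749, -0.3087, 0.1561]
ee_rot: [3.142, 0.0, -3.099]
force: [0.8, -0.1, -0.1]
width: 0.0343
[ 0.47489645 -0.30868374  0.15606851] [ 3.14153885e+00  6.01081207e-05 -3.09910693e+00] 0.03434783809494385 [ 0.17459913  0.04008977 -0.06557774]
```

View pics/s2.png

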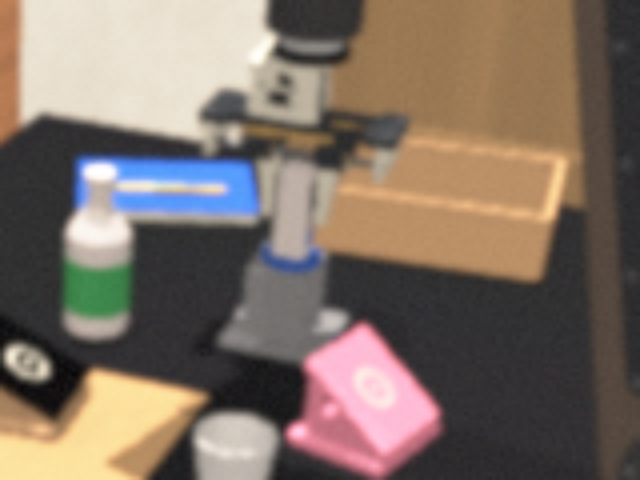

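```bash
python3 -m jog '[[[0,0,0.01,0,0,0,0],[0,0,0.02,0,0,0,0],[0,0,0.025,0,0,0,0],[0,0,0.025,0,0,0,0],[0,0,0.025,0,0,0,0],[0,0,0.02,0,0,0,0],[0,0,0.01,0,0,0,0],[0,0,0,0,0,0,0]]]'
cat > tgt.py <<'E'
from station import monitor
from scipy.spatial.transform import Rotation as Ro
import numpy as np,sys
B=np.diag([-1.,1,-1])
M={"black":([.6505,-.0545,.0490],4.7,25),"copper":([.643,.2555,.0565],-9.5,35),"dock":([.4749,-.3087,.020],2.45,0)}
def go(k,d=.05,L=.136):
    s=monitor.get_state(); p,y,t=M[k]; R=(Ro.from_euler("z",y,degrees=True)*Ro.from_euler("y",-t,degrees=True)).as_matrix()
    P=np.array(p)+R[:,2]*(d+L); Rt=R@B; Rc=Ro.from_euler("xyz",s['ee_rot']).as_matrix()
    rv=Ro.from_matrix(Rt@Rc.T).as_rotvec()
    nose=np.array(s['eef_pos'])+Rc[:,2]*L
    n=R[:,2]; v=nose-p
    dist=v@(-Rc[:,2])
    print("t",s['t'],"q",s['q'].round(2),"shift",(P-s['eef_pos']).round(4),"turn",rv.round(4),np.degrees(np.linalg.norm(rv)).round(2),"nose",nose.round(4),"w",round(s['width'],4),"f",s['force'].round(1),"axial",(v@n).round(4),"lateral",np.linalg.norm(v-n*(v@n)).round(4),"ang",np.degrees(np.arccos(min(1,-Rc[:,2]@n))).round(2))
if __name__=="__main__": go(*sys.argv[1:2])
E
python3 tgt.py black; python3 tgt.py copper
python3 - <<'E'
from station import grab_frame
import cv2,numpy as np
f=grab_frame("side");np.savez("pics/side3.npz",**f);cv2.imwrite("pics/s3.png",cv2.resize(f["pixels"][40:160,240:400,::-1],None,fx=4,fy=4))
E
```

```text
t: 6.0
eef_pos: [0.4749, -0.3087, 0.2916]
ee_rot: [-3.141, 0.001, -3.099]
force: [0.8, -0.0, -2.1]
width: 0.0344
t 6.0 q [-0.23  0.16 -0.17 -0.   -1.24  0.27] shift [ 0.0972  0.2478 -0.074 ] turn [ 0.0273 -0.4345  0.039 ] 25.04 nose [ 0.4751 -0.3087  0.1556] w 0.0344 f [ 0.8 -0.  -2.1] axial 0.1793 lateral 0.2732 ang 24.94
t 6.0 q [-0.23  0.16 -0.17 -0.   -1.24  0.27] shift [ 0.0628  0.5818 -0.0827] turn [-0.0375 -0.6098 -0.2017] 36.86 nose [ 0.4751 -0.3087  0.1556] w 0.0344 f [ 0.8 -0.  -2.1] axial 0.1227 lateral 0.5842 ang 34.94
```

View pics/s3.png

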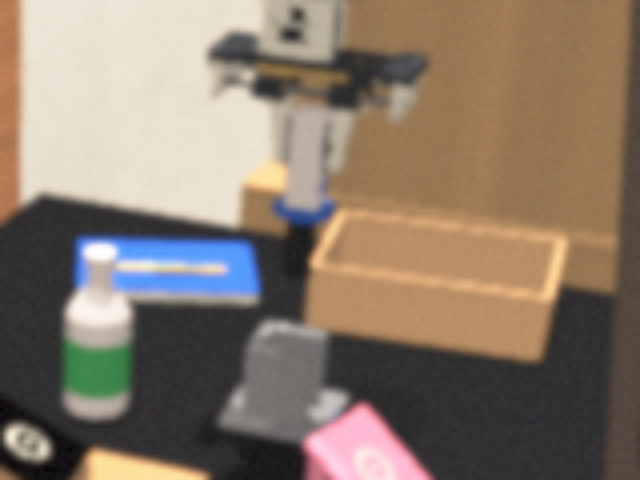

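```bash
python3 -m jog '[[[0.006,0.016,0,0.0015,-0.024,0.002,0],[0.010,0.025,0,0.003,-0.0435,0.004,0],[0.010,0.025,0,0.003,-0.0435,0.004,0],[0.010,0.025,0,0.003,-0.0435,0.004,0],[0.010,0.025,0,0.003,-0.0435,0.004,0],[0.010,0.025,0,0.003,-0.0435,0.004,0],[0.010,0.025,0,0.003,-0.0435,0.004,0],[0.010,0.025,0,0.003,-0.0435,0.004,0],[0.010,0.025,0,0.003,-0.0435,0.004,0],[0.010,0.025,0,0.003,-0.0435,0.004,0],[0.001,0.007,0,0,-0.019,0.001,0],[0,0,-0.012,0,0,0,0],[0,0,-0.012,0,0,0,0],[0,0,-0.012,0,0,0,0],[0,0,-0.008,0,0,0,0],[0,0,0,0,0,0,0],[0,0,0,0,0,0,0]]]'
python3 tgt.py black
python3 - <<'E'
from station import grab_frame
import cv2,numpy as np
o=[]
for n in("side","top"):
    f=grab_frame(n); np.savez(f"pics/{n}4.npz",**f); o.append(f["pixels"][...,::-1])
cv2.imwrite("pics/b4.png",np.hstack([cv2.resize(o[0][60:180,200:300],None,fx=4,fy=4),cv2.resize(o[1][90:210,270:370],None,fx=4,fy=4)]))
E
```

```text
t: 8.18
eef_pos: [0.5722, -0.0608, 0.2474]
ee_rot: [3.14, 0.436, -3.06]
force: [0.0, -0.0, -1.2]
width: 0.0343
t 8.175 q [ 0.28 -0.03 -0.62  0.16 -0.56 -0.32] shift [-0.     -0.0001 -0.0298] turn [-0.0011 -0.0006 -0.0005] 0.08 nose [ 0.6294 -0.056   0.1241] w 0.0343 f [ 0.  -0.  -1.2] axial 0.077 lateral 0.0125 ang 0.08
```

View pics/b4.png

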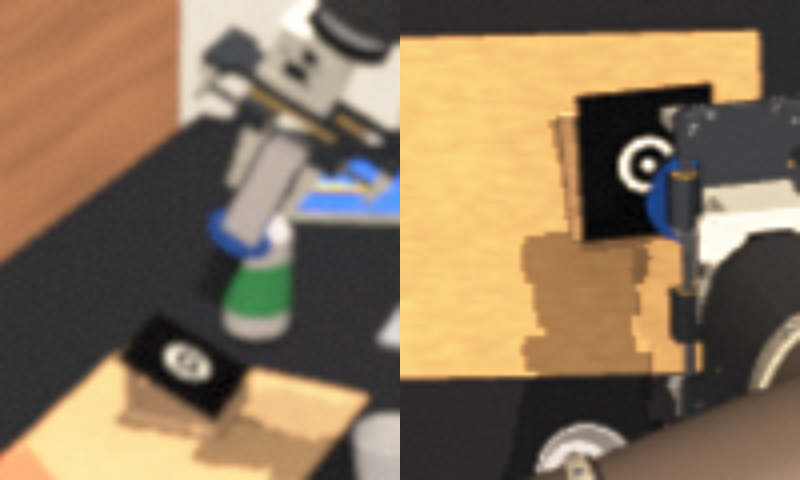

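```bash
python3 - <<'E'
from h import *
from scipy.spatial.transform import Rotation as Ro
p=np.array([0.5722,-0.0608,0.2474]);R=Ro.from_euler("xyz",[3.14,.436,-3.06]).as_matrix()
f={n:dict(np.load(f"pics/{n}4.npz")) for n in V}
im={n:f[n]["pixels"][...,::-1].copy() for n in f}
out=[]
for n,(x,y) in{"side":(225,90),"top":(300,90)}.items():
    a=np.clip(im[n][y:y+60,x:x+60].astype(float)*1.6,0,255).astype(np.uint8);S=8
    a=cv2.resize(a,None,fx=6.5,fy=6.5,interpolation=cv2.INTER_CUBIC)
    P=lambda X:tuple(int(v) for v in ((proj(n,X,f[n])-[x,y]+.5)*6.5))
    ex,ey,ez=R.T
    for zz,r,c in((.136,.015,(0,255,0)),(.071,.03,(0,0,255)),(.063,.03,(0,255,255))):
        pts=np.array([P(p+ez*zz+r*(np.cos(t)*ex+np.sin(t)*ey)) for t in np.linspace(0,6.28,40)]);cv2.polylines(a,[pts],True,c,1)
    pts=np.array([P(p+ez*-.029+.017*(s*ex+t*ey)) for s,t in((1,1),(1,-1),(-1,-1),(-1,1))]);cv2.polylines(a,[pts],True,(255,0,255),1)
    for m in ([.6505,-.0545,.048],): cv2.circle(a,P(np.array(m)),3,(0,0,255),1)
    print(n,"mark",proj(n,np.array([.6505,-.0545,.048]),f[n]))
    out.append(a)
cv2.imwrite("pics/o4.png",np.hstack(out))
E
```

```text
side mark [245.58359432 150.56287079]
top mark [331.93386223 131.07702671]
```

View pics/o4.png

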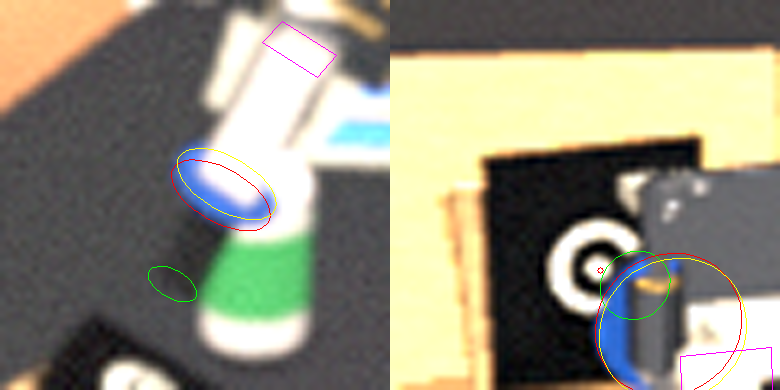

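The overlay of the wand pose predicted from the arm agrees with both pictures to within about half a pixel (collar at side ≈(259,119)). Next: close in to 5 cm and hold.

```bash
python3 -m jog '[[[0,0,-0.008,0,0,0,0],[0.0005,0.0002,-0.01,0,0,0,0],[0,0,-0.008,0,0,0,0],[0,0,-0.0045,0,0,0,0],[0,0,0,0,0,0,0],[0,0,0,0,0,0,0],[0,0,0,0,0,0,0],[0,0,0,0,0,0,0]]]'
python3 tgt.py black
python3 - <<'E'
from station import grab_frame
import cv2,numpy as np
o=[]
for n in("side","top"):
    f=grab_frame(n); np.savez(f"pics/{n}5.npz",**f); o.append(f["pixels"][...,::-1])
cv2.imwrite("pics/b5.png",np.hstack([cv2.resize(o[0][100:180,215:295],None,fx=5,fy=5),cv2.resize(o[1][90:170,290:370],None,fx=5,fy=5)]))
E
```

```text
t: 9.28
eef_pos: [0.5724, -0.0605, 0.2168]
ee_rot: [3.14, 0.436, -3.06]
force: [0.1, -0.0, -1.0]
width: 0.0341
t 9.275 q [ 0.28  0.01 -0.67  0.18 -0.47 -0.35] shift [-0.0003 -0.0005  0.0007] turn [-0.0013 -0.0006 -0.0006] 0.09 nose [ 0.6297 -0.0556  0.0935] w 0.0341 f [ 0.1 -0.  -1. ] axial 0.0492 lateral 0.0006 ang 0.09
```

View pics/b5.png

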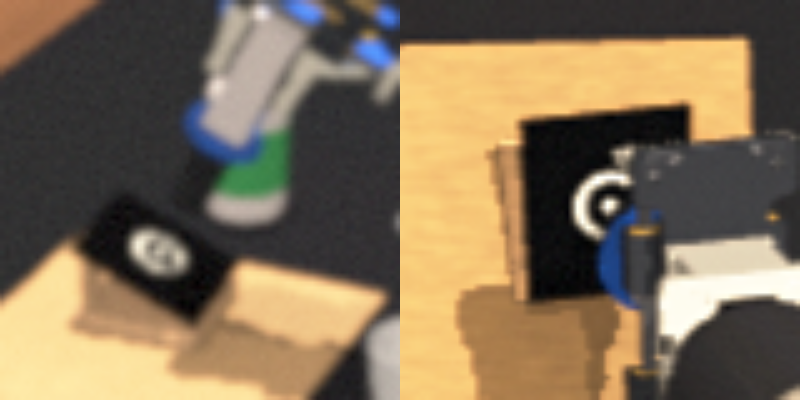

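The nose points along the line to the ring in the side view (collar (259,126), ring (247,150)). Now the hold.

```bash
python3 -m jog '[[[0,0,0,0,0,0,0],[0,0,0,0,0,0,0],[0,0,0,0,0,0,0],[0,0,0,0,0,0,0],[0,0,0,0,0,0,0],[0,0,0,0,0,0,0],[0,0,0,0,0,0,0],[0,0,0,0,0,0,0],[0,0,0,0,0,0,0],[0,0,0,0,0,0,0],[0,0,0,0,0,0,0],[0,0,0,0,0,0,0],[0,0,0,0,0,0,0],[0,0,0,0,0,0,0],[0,0,0,0,0,0,0],[0,0,0,0,0,0,0],[0,0,0,0,0,0,0],[0,0,0,0,0,0,0],[0,0,0,0,0,0,0],[0,0,0,0,0,0,0]]]'
python3 tgt.py black; python3 tgt.py copper
```

```text
t: 11.88
eef_pos: [0.5724, -0.0605, 0.2166]
ee_rot: [3.14, 0.435, -3.059]
force: [0.7, -0.1, -2.5]
width: 0.0345
t 11.875 q [ 0.28  0.01 -0.67  0.18 -0.47 -0.35] shift [-0.0002 -0.0004  0.001 ] turn [-0.0011 -0.0011 -0.0006] 0.09 nose [ 0.6295 -0.0556  0.0932] w 0.0345 f [ 0.7 -0.1 -2.5] axial 0.049 lateral 0.0007 ang 0.09
t 11.875 q [ 0.28  0.01 -0.67  0.18 -0.47 -0.35] shift [-0.0346  0.3336 -0.0077] turn [-0.0085 -0.1758 -0.2479] 17.42 nose [ 0.6295 -0.0556  0.0932] w 0.0345 f [ 0.7 -0.1 -2.5] axial 0.0083 lateral 0.3135 ang 12.3
```

```bash
python3 -m jog '[[[-0.008,0,0.02,0,0,0,0],[-0.01,0,0.025,0,0,0,0],[-0.008,0.014,0.013,0,0,0,0],[-0.008,0.03,0,-0.0009,-0.0176,-0.0248,0],[0,0.03,0,-0.0009,-0.0176,-0.0248,0],[0,0.03,0,-0.0009,-0.0176,-0.0248,0],[0,0.03,0,-0.0009,-0.0176,-0.0248,0],[0,0.03,0,-0.0009,-0.0176,-0.0248,0],[0,0.03,0,-0.0009,-0.0176,-0.0248,0],[0,0.03,0,-0.0009,-0.0176,-0.0248,0],[0,0.03,0,-0.0009,-0.0176,-0.0248,0],[0,0.03,0,-0.0009,-0.0176,-0.0248,0],[0,0.03,0,-0.0009,-0.0176,-0.0248,0],[0,0.02,0,0,0,0,0],[0,0,0,0,0,0,0],[0,0,0,0,0,0,0],[0,0,0,0,0,0,0]]]'
python3 tgt.py copper
```

```text
t: 14.0
eef_pos: [0.5383, 0.2726, 0.2747]
ee_rot: [-3.141, 0.611, 2.975]
force: [-0.5, 0.2, -1.2]
width: 0.0341
t 14.0 q [ 0.99  0.02 -0.8   0.94 -0.71 -1.88] shift [-0.0006  0.0005 -0.0658] turn [0.0002 0.0001 0.0009] 0.05 nose [0.6153 0.2596 0.1633] w 0.0341 f [-0.5  0.2 -1.2] axial 0.1035 lateral 0.0383 ang 0.04
```

```bash
python3 -m jog '[[[0,0.0005,-0.01,0,0,0,0],[0,0.0005,-0.015,0,0,0,0],[0,0,-0.015,0,0,0,0],[0,0,-0.015,0,0,0,0],[0,0,-0.0105,0,0,0,0],[0,0,0,0,0,0,0],[0,0,0,0,0,0,0],[0,0,0,0,0,0,0],[0,0,0,0,0,0,0]]]'
python3 tgt.py copper
python3 - <<'E'
from h import *
from station import grab_frame,monitor
from scipy.spatial.transform import Rotation as Ro
s=monitor.get_state();p=s["eef_pos"];R=Ro.from_euler("xyz",s["ee_rot"]).as_matrix()
out=[];ex,ey,ez=R.T
for n,(x,y) in{"side":(180,140),"top":(195,90)}.items():
    f=grab_frame(n);np.savez(f"pics/{n}6.npz",**f)
    a=cv2.resize(f["pixels"][y:y+80,x:x+80,::-1].copy(),None,fx=5,fy=5,interpolation=cv2.INTER_CUBIC)
    P=lambda X:tuple(int(v) for v in ((proj(n,X,f)-[x,y]+.5)*5))
    for zz,r,c in((.136,.015,(0,255,0)),(.071,.03,(0,0,255)),(.063,.03,(0,255,255))):
        pts=np.array([P(p+ez*zz+r*(np.cos(t)*ex+np.sin(t)*ey)) for t in np.linspace(0,6.28,40)]);cv2.polylines(a,[pts],True,c,1)
    cv2.circle(a,P(p+ez*.186),3,(0,0,255),1)
    out.append(a)
cv2.imwrite("pics/o6.png",np.hstack(out))
E
```

```text
t: 15.12
eef_pos: [0.5384, 0.2748, 0.2095]
ee_rot: [3.141, 0.611, 2.976]
force: [-0.1, 0.0, -2.0]
width: 0.0344
t 15.125 q [ 0.89  0.09 -0.92  1.2  -0.56 -2.11] shift [-0.0006 -0.0017 -0.0006] turn [-0.0001  0.0006 -0.0002] 0.04 nose [0.6154 0.2619 0.0981] w 0.0344 f [-0.1  0.  -2. ] axial 0.0503 lateral 0.0019 ang 0.04
```

View pics/o6.png

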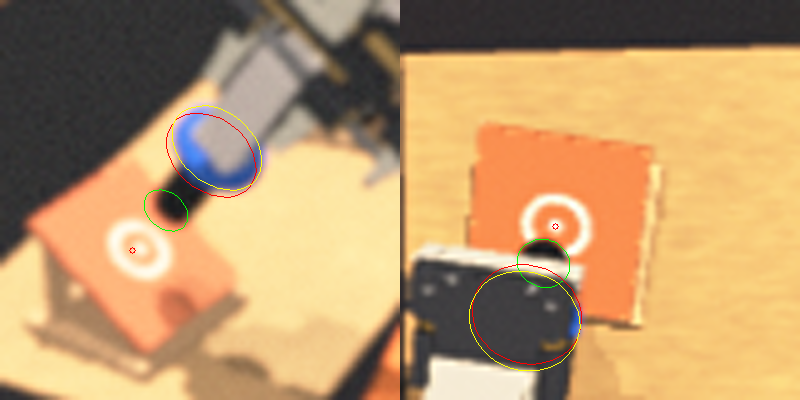

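The aim point falls on the ring's dot in the top view, (306,135) vs (306,135). In the side view the nose-to-ring offset also matches the prediction. Holding now.

```bash
python3 -m jog '[[[0,0,0,0,0,0,0],[0,0,0,0,0,0,0],[0,0,0,0,0,0,0],[0,0,0,0,0,0,0],[0,0,0,0,0,0,0],[0,0,0,0,0,0,0],[0,0,0,0,0,0,0],[0,0,0,0,0,0,0],[0,0,0,0,0,0,0],[0,0,0,0,0,0,0],[0,0,0,0,0,0,0],[0,0,0,0,0,0,0],[0,0,0,0,0,0,0],[0,0,0,0,0,0,0],[0,0,0,0,0,0,0],[0,0,0,0,0,0,0],[0,0,0,0,0,0,0],[0,0,0,0,0,0,0],[0,0,0,0,0,0,0],[0,0,0,0,0,0,0]]]'
python3 tgt.py copper; python3 tgt.py dock
```

```text
t: 17.73
eef_pos: [0.5383, 0.2745, 0.2091]
ee_rot: [-3.141, 0.611, 2.976]
force: [0.3, 0.2, -1.2]
width: 0.0343
t 17.725 q [ 0.89  0.09 -0.92  1.2  -0.56 -2.11] shift [-0.0006 -0.0014 -0.0002] turn [0.0005 0.0002 0.0001] 0.03 nose [0.6153 0.2615 0.0977] w 0.0343 f [ 0.3  0.2 -1.2] axial 0.05 lateral 0.0014 ang 0.03
t 17.725 q [ 0.89  0.09 -0.92  1.2  -0.56 -2.11] shift [-0.0634 -0.5832 -0.0031] turn [0.0381 0.611  0.202 ] 36.94 nose [0.6153 0.2615 0.0977] w 0.0343 f [ 0.3  0.2 -1.2] axial 0.0777 lateral 0.5873 ang 35.02
```

```bash
python3 -m jog '[[[-0.008,0,0.02,0,0,0,0],[-0.01,0,0.03,0,0,0,0],[-0.01,-0.01,0.03,0,0,0,0],[-0.0034,-0.025,0.01,0.0021,0.0339,0.0112,0],[-0.002,-0.033,0,0.0021,0.0339,0.0112,0],[-0.002,-0.033,0,0.0021,0.0339,0.0112,0],[-0.002,-0.033,0,0.0021,0.0339,0.0112,0],[-0.002,-0.033,0,0.0021,0.0339,0.0112,0],[-0.002,-0.033,0,0.0021,0.0339,0.0112,0],[-0.002,-0.033,0,0.0021,0.0339,0.0112,0],[-0.002,-0.033,0,0.0021,0.0339,0.0112,0],[-0.002,-0.033,0,0.0021,0.0339,0.0112,0],[-0.002,-0.033,0,0.0021,0.0339,0.0112,0],[-0.002,-0.033,0,0.0021,0.0339,0.0112,0],[-0.002,-0.033,0,0.0021,0.0339,0.0112,0],[-0.002,-0.033,0,0.0021,0.0339,0.0112,0],[-0.002,-0.033,0,0.0021,0.0339,0.0112,0],[-0.002,-0.033,0,0.0021,0.0339,0.0112,0],[-0.002,-0.033,0,0.0021,0.0339,0.0112,0],[-0.002,-0.033,0,0.0021,0.0339,0.0112,0]]]'
python3 tgt.py dock
```

```text
t: 20.23
eef_pos: [0.4747, -0.2896, 0.299]
ee_rot: [-3.138, 0.033, -3.11]
force: [0.5, 0.4, -2.3]
width: 0.0345
t 20.225 q [-0.2   0.12 -0.2  -0.   -1.22  0.23] shift [ 0.0002 -0.0191 -0.093 ] turn [0.0019 0.0334 0.0114] 2.03 nose [ 0.4792 -0.2899  0.1631] w 0.0345 f [ 0.5  0.4 -2.3] axial 0.1431 lateral 0.0193 ang 1.92
```

```bash
python3 -m jog '[[[0,-0.012,0,0.0021,0.0339,0.0112,0],[0,-0.004,0,0,0,0,0],[0,0,0,0,0,0,0],[0,0,0,0,0,0,0],[0,0,0,0,0,0,0]]]'
python3 tgt.py dock
python3 - <<'E'
from station import grab_frame
import cv2,numpy as np
f=grab_frame("side");cv2.imwrite("pics/s7.png",cv2.resize(f["pixels"][40:160,240:400,::-1],None,fx=4,fy=4))
E
```

```text
t: 20.85
eef_pos: [0.475, -0.3039, 0.2995]
ee_rot: [-3.141, 0.002, -3.098]
force: [0.1, -0.2, -1.5]
width: 0.0345
t 20.85 q [-0.22  0.15 -0.16  0.   -1.26  0.27] shift [-0.0001 -0.0048 -0.0935] turn [ 0.0005  0.0018 -0.0005] 0.11 nose [ 0.4752 -0.3039  0.1635] w 0.0345 f [ 0.1 -0.2 -1.5] axial 0.1435 lateral 0.0048 ang 0.11
```

View pics/s7.png

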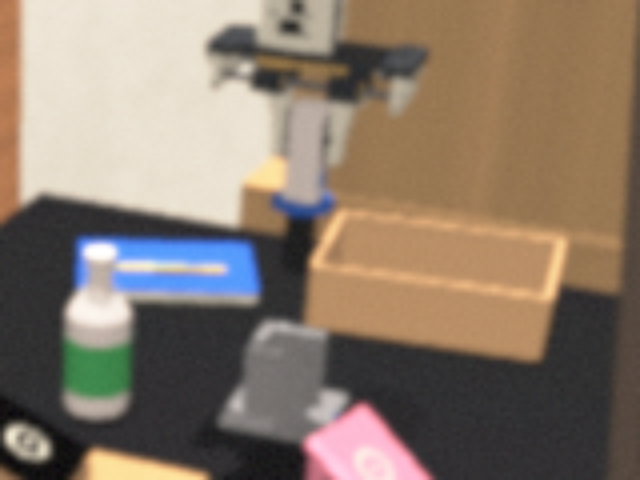

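The wand hangs straight in the grip above the fork, as at the lift.

```bash
python3 -m jog '[[[0,-0.0048,0,0.0005,0.0018,-0.0005,0],[0,0,-0.015,0,0,0,0],[0,0,-0.025,0,0,0,0],[0,0,-0.02,0,0,0,0],[0,0,0,0,0,0,0],[0,0,0,0,0,0,0],[0,0,0,0,0,0,0]]]'
python3 tgt.py dock
```

```text
t: 21.78
eef_pos: [0.4754, -0.3095, 0.2399]
ee_rot: [-3.141, 0.0, -3.1]
force: [-1.0, -0.3, -1.3]
width: 0.0346
t 21.775 q [-0.23  0.19 -0.25  0.   -1.13  0.27] shift [-0.0005  0.0008 -0.0339] turn [0.0004 0.0005 0.0008] 0.06 nose [ 0.4754 -0.3096  0.1039] w 0.0346 f [-1.  -0.3 -1.3] axial 0.0839 lateral 0.001 ang 0.03
```

```bash
python3 -m jog '[[[-0.0005,0.0005,-0.012,0,0,0,0],[0,0,-0.015,0,0,0,0],[0,0,-0.015,0,0,0,0],[0,0,-0.015,0,0,0,0],[0,0,-0.012,0,0,0,0],[0,0,-0.007,0,0,0,0],[0,0,-0.004,0,0,0,0],[0,0,0,0,0,0,0],[0,0,0,0,0,0,0],[0,0,0,0,0,0,0]]]'
python3 tgt.py dock
```

```text
t: 23.02
eef_pos: [0.4747, -0.3089, 0.1595]
ee_rot: [-3.142, -0.0, -3.1]
force: [-0.1, 0.7, -1.9]
width: 0.0343
t 23.025 q [-0.23  0.26 -0.36  0.   -0.96  0.27] shift [0.0002 0.0002 0.0465] turn [ 0.0001 -0.0002  0.0008] 0.05 nose [ 0.4746 -0.3089  0.0235] w 0.0343 f [-0.1  0.7 -1.9] axial 0.0035 lateral 0.0003 ang 0.01
```

```bash
python3 -m jog '[[[0,0,-0.0015,0,0,0,0],[0,0,-0.0015,0,0,0,0],[0,0,-0.0005,0,0,0,0],[0,0,0,0,0,0,0],[0,0,0,0,0,0,0],[0,0,0,0,0,0,0]]]'
python3 tgt.py dock
python3 - <<'E'
from station import grab_frame
import cv2,numpy as np
f=grab_frame("side");cv2.imwrite("pics/s8.png",cv2.resize(f["pixels"][60:180,240:400,::-1],None,fx=4,fy=4))
E
```

```text
t: 23.78
eef_pos: [0.4746, -0.3088, 0.156]
ee_rot: [-3.142, -0.001, -3.099]
force: [-1.7, 2.3, 5.7]
width: 0.0341
t 23.775 q [-0.23  0.26 -0.36  0.   -0.95  0.27] shift [0.0003 0.0001 0.05  ] turn [ 0.0001 -0.0006  0.0007] 0.05 nose [ 0.4745 -0.3089  0.02  ] w 0.0341 f [-1.7  2.3  5.7] axial 0.0 lateral 0.0004 ang 0.03
```

View pics/s8.png

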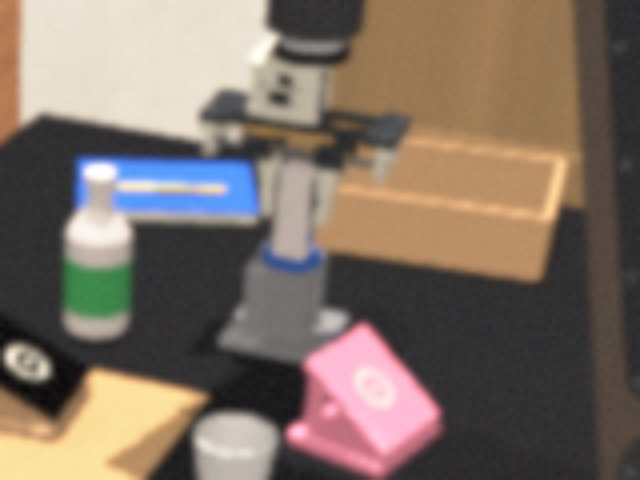

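The collar is seated: the upward force is +5.7 N and the picture matches the one from before the lift. I'll open, retreat straight up and check.

```bash
python3 -m jog '[[[0,0,0,0,0,0,0.45],[0,0,0,0,0,0,0.5],[0,0,0,0,0,0,0.7],[0,0,0,0,0,0,1],[0,0,0,0,0,0,1],[0,0,0,0,0,0,1],[0,0,0,0,0,0,1],[0,0,0.015,0,0,0,1],[0,0,0.025,0,0,0,1],[0,0,0.025,0,0,0,1],[0,0,0.03,0,0,0,1],[0,0,0.03,0,0,0,1],[0,0,0.015,0,0,0,1],[0,0,0,0,0,0,1],[0,0,0,0,0,0,1],[0,0,0,0,0,0,1]]]'
python3 - <<'E'
from station import grab_frame
from h import *
o=[]
for n in("side","top"):
    f=grab_frame(n); o.append(f["pixels"][...,::-1])
    x,y=(285,92); 
cv2.imwrite("pics/b9.png",np.hstack([cv2.resize(o[0][80:200,200:360],None,fx=2.5,fy=2.5),cv2.resize(o[1][90:210,300:460],None,fx=2.5,fy=2.5)]))
a=V["side"]["pixels"].astype(int);b=o[0][...,::-1].astype(int)
d=(np.abs(a-b).max(-1)>40)[92:260,180:345]; ys,xs=np.nonzero(d);print("changed px",d.sum(),(xs+180).min() if d.any() else '', (xs+180).max() if d.any() else '',(ys+92).min() if d.any() else '',(ys+92).max() if d.any() else '')
E
```

```text
t: 25.82
eef_pos: [0.474, -0.3086, 0.2943]
ee_rot: [3.141, -0.003, -3.1]
force: [-0.1, 0.4, 0.5]
width: 0.0878
changed px 321 268 322 99 182
```

View pics/b9.png

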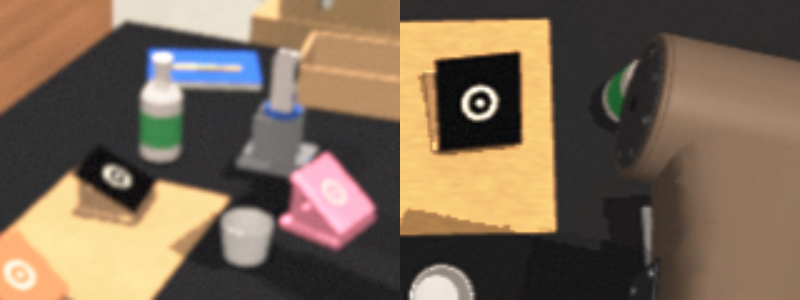

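The thermometer stands upright in the fork, with its handle at side (314,101) as at the start. The bottle, tin and panels haven't moved, and the gripper is well clear above it.

```bash
python3 -c "
from station import job_done
print(job_done())"
```

```text
the job is handed in; nothing more can be done
None
```

I lifted the thermometer out of its stand and held it 2.5 s at the black ring, then 2.5 s at the copper ring. I then put it back upright in the fork, let go, and handed the job in with the robot clock at about 26 s.

- **Black ring:** by the arm's own readings, the nose was 49 mm away, 0.7 mm off centre and within 0.1° of square.
- **Copper ring:** the nose was 50 mm away, 1.4 mm off centre and within 0.1° of square. The aim point fell on the ring's dot in the top view.
- **Put-back:** the nose returned to 20 mm height within 0.5 mm of where it started. The collar pressed on the fork with about 6 N just before release. The last side picture shows it upright as at the start, with the bottle, tin and panels unmoved.
- **Not rechecked:** I took no final look at the orange box; the arm went nowhere near it. In the last top view the arm hid the stand, so the put-back was confirmed from the side view only.
- **Disagreement:** the two cameras differed by 3–5 mm on the ring positions. I leaned towards the top view, and the pictures of the held wand agreed with that, so the off-centre figures depend on that choice.

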